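# Calibrate the bench scale by its keys

## Robot

A 6-joint arm with a two-finger parallel gripper is mounted at the origin on the work surface; the furniture and walls round the work are solid. World frame = base frame: x ahead of the robot, y to its left, z up, the work surface at z = 0. Lengths are in mm, angles in degrees, forces in N, time in s.
With the tool pointing down it reaches from about 300 to 850 mm from the base axis. Payload 4.2 kg.
Tool frame: the origin (TCP) lies at the very end of the fingers, on their centre line; the grasp point (between the pads) lies 19 mm behind it (hold_point_z is the z of the grasp point in the tool frame, in mm); z points along the fingers, y is the direction in which the jaws open and shut (so a half turn about z gives the same grasp; the last joint's range is limited). The gripper opens to 91 mm and grips with 3 to 60 N. Pads are 32 mm wide; open, the fingers measure 118 mm over their backs; the gripper's body (76 mm by 178 mm) begins 60 mm behind the grasp point.
Start: joints at [-1.146, 18.312, 89.639, -0, 72.044, -1.146], TCP at [575.016, 0, 213.976] pointing down, gripper open.
Joint ranges: [-177.97, 177.97], [-48.28, 115.42], [12.27, 149.76], [-77.06, 257.06], [2.81, 150.46], [-146.56, 146.56]. Speed limits (degrees/s): [147.25, 147.25, 180, 180, 180, 180].

## Interface

Orientations are given as [roll, pitch, yaw] about the fixed x, y, z axes, in that order (R = Rz(yaw) Ry(pitch) Rx(roll)).
In Python, from workcell import state, grab_frame, job_done, hold_point_z gives the robot as it stands. The module is installed in compiled form; this text tells all that it offers.
- The arm moves only by the shell command python3 -m creep 'ROWS' [FORCE]. ROWS is JSON, a list of rows, each a list of 7 numbers: the closure, from 0 (fully open) to 1 (shut), then the shift along the tool's x, y, z in mm, then the turn, a rotation vector about the tool's x, y, z in degrees. A call has 1 to 5 rows; each row shifts and turns the commanded pose from where the row before left it, along the tool's axes as they then stand; what a row does not reach is not made up. A row lasts 1/8 s, in which the tool goes at most 62.5 mm and 10.7 degrees, less where a joint would pass 70% of its speed; a pose out of reach is approached as far as the arm can. A call is refused whole if a number of a shift passes 62.5 or a number of a turn 10.7, either way. A call with a gripper value outside its range is refused whole. The fingers move at their own pace and stop on an object; FORCE is the grip in N (left out, the last holds). Time passes only in rows, so rows that do not move let the fingers close. It gives the time, the measured TCP pose, the force and the opening at its end, in the units of the state.
- state(): the state, without advancing time (a new reading comes with each control period).
- grab_frame(name): name is "scene" or "side" or "wrist"; returns a dict with "frame" (384x512x3 uint8, red, green, blue), "fx", "fy", "cx", "cy" (pixels), "k1" (the pictures are not rectified: a ray, as slopes to the right and down, at radius r is drawn at 1 + k1 r^2 times it, then the intrinsics apply), "view" (4x4, takes a point from world to camera coordinates). Camera axes: x right, y down, z forward; pixel columns grow to the right and rows downward; lengths in mm; the calibration is good to about 2 mm. A picture is of the moment at which its call begins. There is no depth.
- job_done(): hands the job in, once; it reports no verdict.
The state is a dict: "time_s": time; "qpos": joint angles; "qvel": joint speeds; "effort": joint torques, N m; "ee_pos": TCP position; "ee_rot": TCP orientation; "force": force on the tool from outside, world axes, zero at the start; "torque": the same for the moment, N m; "gripper_width": finger opening in mm.
Only numpy, scipy, OpenCV 4.12 (cv2) and the standard library are available. Lean on these libraries where they do the work, as an engineer would, in place of code of your own. Each camera call takes 0.05 s, during which the arm holds its last target.

## Task

Two bench scales stand on the desk; calibrate the one that has the weight on its pan, using a fingertip only. Switch it on by pressing down the far end of the rocker at the left of its row of controls, then press the round key and keep it down for a good second, then press and release the bar-shaped key to store. Press no key before the rocker is on, leave the small square key and the other scale alone, and do not pick up or shift the weights or anything else.

Things in the scene. Friction and masses are not known exactly. Their poses are not given: they have to be found in the camera images.
- scale: the scale to work on (weight on its pan): white plastic, fixed, 180 (x) x 190 (y) mm, deck 36 mm high. Origin at the centre of its underside; x points to the rear (away from the robot), y to the left. Steel pan, 96 mm wide, 44 mm high, centre at x +36. Controls at x -52 mm, left to right: rocker y +66 (pivot), round key +22, bar key -22, square key -66
- other_scale: the second scale, of the same make (same origin and axes), with a round cream pot on its pan; not to be touched
- cal_weight: calibration weight, brass-coloured, 22 mm wide and 28 mm tall, with a neck and knob, standing loose near the middle of the pan; origin at the centre of its underside
- rocker_far (a point): point to press, straight down, on the far wing of the V-shaped rocker (42 mm long along scale x, 21 wide). Its pivot runs along scale y, 13 mm nearer the front; a fingertip reaching forward past it blocks it. Off: far wing slopes up to the rear, its end about 14 mm above the deck, this point 12. On: far wing level, 8 mm above the deck
- rocker (a joint): rocker angle, rad: 0 = off (near wing down), 0.30 = on (far wing down); stays where it is left; about 3 to 4 N at the far wing moves it
- round_top (a point): centre of the top of the round key (28 mm diameter), which calibrates; grey plastic key on the deck of the scale to work on, top 8 mm above the deck
- round (a joint): travel of the round key, m: 0 = up, 0.004 = fully down; spring key, about 4 N at full travel, comes back up by itself; it counts as pressed beyond 0.0025
- bar_top (a point): centre of the top of the bar key (16 mm along the scale's x, 32 mm along its y), which stores; grey plastic key on the deck of the scale to work on, top 8 mm above the deck
- bar (a joint): travel of the bar key, m: 0 = up, 0.004 = fully down; spring key, about 4 N at full travel, comes back up by itself; it counts as pressed beyond 0.0025
- square_top (a point): centre of the top of the square key (15 x 15 mm, right end of the row), which changes the unit; not to be pressed; grey plastic key on the deck of the scale to work on, top 8 mm above the deck
- square (a joint): travel of the square key, m: 0 = up, 0.004 = fully down; spring key, about 4 N at full travel, comes back up by itself; it counts as pressed beyond 0.0025
- small_weight: smaller weight of the same kind, 17 mm wide and 24 mm tall, standing loose on the rear left corner of the scale's deck; bystander; origin under its centre
- cream_pot: round cream pot, 63 mm diameter, 34 mm tall, loose on the pan of the other scale; bystander; origin under its centre
- carton: small medicine carton, 44 x 91 x 31 mm, lying loose on the desk nearer the robot; bystander
- marker: marker pen, 135 mm long, 17 mm thick, lying loose on the desk nearer the robot; bystander
- tape_roll: roll of brown tape, 96 mm diameter, 48 mm tall, loose on the desk nearer the robot; bystander
- mug: mug, 82 mm wide, 91 mm tall, loose on the left of the desk; bystander

How it is judged:
By the outcome, as a careful person would: the job done as asked, in the order asked, and still so for the second after the job is handed in, with the robot touching nothing.
It also fails if it takes over 48 s, if anything falls off the work surface, if the arm or the gripper's body presses on something with over 40 N, if the wrist force passes 120 N, or if a joint passes its speed limit or range.

## Working session

There is one attempt and no reset: what is moved stays moved. The work goes in short steps, Python scripts to look and compute and a shell command to move; the robot and the scene stay as the last step left them, time stands still between calls to the robot, and variables do not carry over. Pictures are saved under pics/ and viewed, and the job is handed in when it is done.

```bash
mkdir -p pics
python3 - <<'E'
from workcell import *
import cv2
print(state(), hold_point_z)
for n in ("scene","side","wrist"):
    f=grab_frame(n); cv2.imwrite(f"pics/a_{n}.png",f["frame"][:,:,::-1])
    print(n,{k:(v.round(3).tolist() if hasattr(v,'round') and k=='view' else v) for k,v in f.items() if k!="frame"})
E
```

```text
{'time_s': 0.0, 'qpos': array([-1.14258692e+00,  1.83528012e+01,  8.97084815e+01, -9.26923979e-04,
        7.20431651e+01, -1.14625912e+00]), 'qvel': array([ 0.10256456,  0.10936997,  0.0101013 ,  0.01564655,  0.09487388,
       -0.0057999 ]), 'effort': array([-5.01459035e-04, -4.12465632e+01, -2.31973493e+01,  7.28826877e-02,
        4.58198413e-02, -1.41870069e-04]), 'ee_pos': array([5.74481219e+02, 3.93521205e-02, 2.13094591e+02]), 'ee_rot': array([-1.79895555e+02, -1.20836852e-03,  9.00039577e+01]), 'force': array([-0.84658498, -0.30328535, -0.73186984]), 'torque': array([ 0.00169407, -0.03897591, -0.02704191]), 'gripper_width': 91.53563305859917} -18.8
scene {'fx': 496.43073828502264, 'fy': 496.43073828502264, 'cx': 258.75694355522484, 'cy': 194.97625163798466, 'k1': 0.05541738551147621, 'view': [[-0.516, -0.856, 0.009, 361.94], [-0.537, 0.316, -0.783, 311.43], [0.667, -0.409, -0.622, 1107.581], [0.0, 0.0, 0.0, 1.0]]}
side {'fx': 346.692466387616, 'fy': 346.692466387616, 'cx': 253.584531264078, 'cy': 187.0775071110348, 'k1': -0.02655083761486518, 'view': [[0.88, -0.475, 0.016, -383.175], [-0.279, -0.544, -0.791, 257.391], [0.384, 0.692, -0.611, 640.157], [0.0, 0.0, 0.0, 1.0]]}
wrist {'fx': 292.53445587253105, 'fy': 292.53445587253105, 'cx': 255.09154681710234, 'cy': 191.2347265254015, 'k1': -0.04062977697173439, 'view': [[1.0, -0.001, -0.001, -574.28], [-0.0, -0.962, 0.273, -30.309], [-0.002, -0.273, -0.962, 392.623], [0.0, 0.0, 0.0, 1.0]]}
```

View pics/a_scene.png

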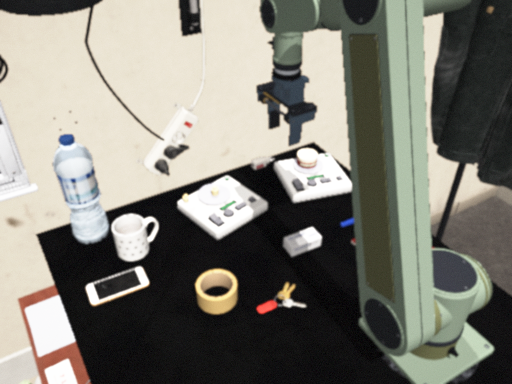

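View pics/a_side.png

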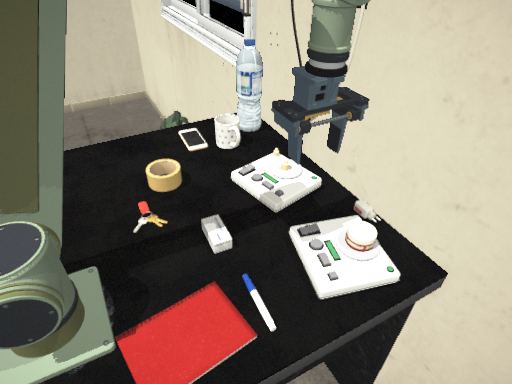

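View pics/a_wrist.png

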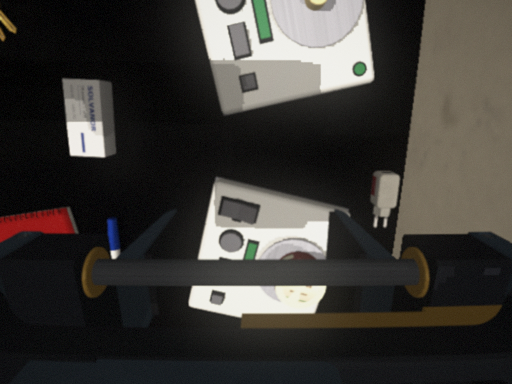

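The scene and side views show two scales. The target, with the brass weight, is the left one, at about (222,205) in scene and (275,180) in side; the one with the pot is on the right. The wrist view only catches the target at its top edge, around (290,40), so I'll close the fingers and shift left for a better look.

```bash
python3 -m creep '[[1,25,0,0,0,0,0],[1,30,0,0,0,0,0],[1,25,0,0,0,0,0],[1,10,0,0,0,0,0],[1,0,0,0,0,0,0]]' 20
python3 -m creep '[[1,0,0,0,0,0,0],[1,0,0,0,0,0,0],[1,0,0,0,0,0,0]]'
python3 - <<'E'
from workcell import *
import cv2
f=grab_frame("wrist"); cv2.imwrite("pics/b_wrist.png",f["frame"][:,:,::-1])
f=grab_frame("side"); cv2.imwrite("pics/b_side.png",cv2.resize(f["frame"][100:270,190:430,::-1],None,fx=3,fy=3))
E
```

```text
time_s: 0.78
ee_pos: [574.9, 90.1, 213.7]
ee_rot: [-180.0, 0.0, 90.1]
force: [-1.1, -0.2, 0.5]
gripper_width: 44.1
time_s: 1.15
ee_pos: [575.1, 89.5, 214.0]
ee_rot: [180.0, 0.0, 90.0]
force: [-0.1, 0.6, 0.4]
gripper_width: 14.1
```

View pics/b_wrist.png

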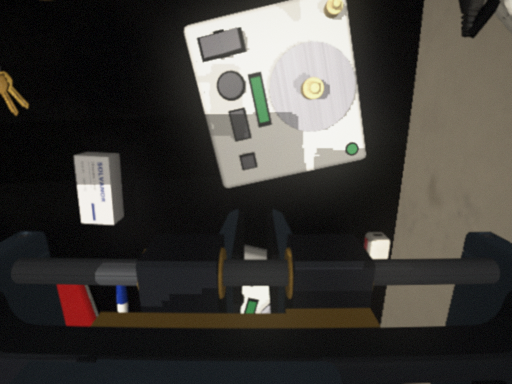

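View pics/b_side.png

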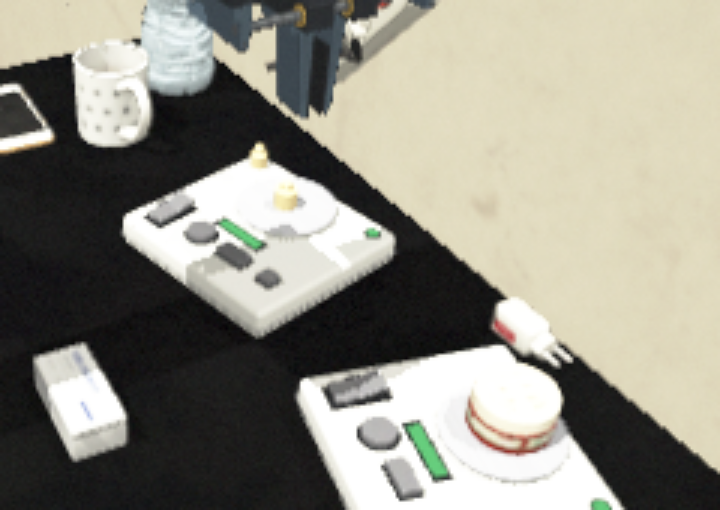

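The wrist view now shows the whole control row of the target: rocker (222,44), round (231,85), bar (240,125), square (248,160), pan with weight (312,88). Next I'll measure these by dark mask.

```bash
cat > h.py <<'E'
from workcell import *
import cv2, numpy as np
def ray(f,uv):
    K=np.array([[f["fx"],0,f["cx"]],[0,f["fy"],f["cy"]],[0,0,1]])
    p=cv2.undistortPoints(np.array(uv,float).reshape(-1,1,2),K,np.array([f["k1"],0,0,0.])).reshape(-1,2)
    V=np.array(f["view"]);R,t=V[:3,:3],V[:3,3]
    return -R.T@t, np.c_[p,np.ones(len(p))]@R
def plane(f,uv,z):
    c,d=ray(f,uv); return c+d*((z-c[2])/d[:,2])[:,None]
def proj(f,P):
    V=np.array(f["view"]);q=np.atleast_2d(P)@V[:3,:3].T+V[:3,3]
    s=q[:,:2]/q[:,2:];r2=(s**2).sum(1,keepdims=True);s=s*(1+f["k1"]*r2)
    return s*[f["fx"],f["fy"]]+[f["cx"],f["cy"]]
E
python3 - <<'E'
from h import *
f=grab_frame("wrist");im=f["frame"]
g=im.max(2)
m=np.zeros(g.shape,np.uint8);m[:200]=(g[:200]<100)*255
n,l,s,c=cv2.connectedComponentsWithStats(m,connectivity=4)
P=[]
for i in range(1,n):
    x,y,w,h,a=s[i]
    if 60<a<2500 and 185<x<300:
        r=cv2.minAreaRect(np.argwhere(l==i)[:,::-1].astype(np.float32))
        print(s[i],c[i].round(1),np.round(r[0],1),np.round(r[1],1),round(r[2],1),plane(f,[r[0]],44)[0].round(1))
# deck corners
w=(g>100).astype(np.uint8)*255; w[200:]=0
n,l,s,c=cv2.connectedComponentsWithStats(w); i=l[100,215]
cn,_=cv2.findContours((l==i).astype(np.uint8),cv2.RETR_EXTERNAL,cv2.CHAIN_APPROX_NONE)
r=cv2.minAreaRect(cn[0]); print("comp",s[i],np.round(r[0],1),r[1],r[2])
v=cv2.resize(im[0:200,170:380,::-1],None,fx=3.5,fy=3); cv2.imwrite("pics/c.png",v)
E
```

```text
[198  28  48  34 259] [225.4  49.1] [221.6  44.9] [24.3 44.4] 76.0 [539.3 233.8  44. ]
[218  72  27  28 128] [233.4  88. ] [231.   85.5] [27. 26.] 90.0 [548.6 192.1  44. ]
[229 109  22  32 463] [239.5 125.4] [239.4 124.4] [30.4 16.5] 77.0 [557.2 149.8  44. ]
[256 109  15  18  78] [263.4 120.6] [263.1 116.6] [17.9 12.7] 77.5 [584.3 158.4  44. ]
[240 153  17  17 222] [247.9 160.8] [247.9 160.7] [14.7 14.9] 78.7 [566.7 107.8  44. ]
comp [  184     0   182   188 25019] [281.   89.3] (171.34771728515625, 165.51332092285156) 77.34745025634766
```

View pics/c.png

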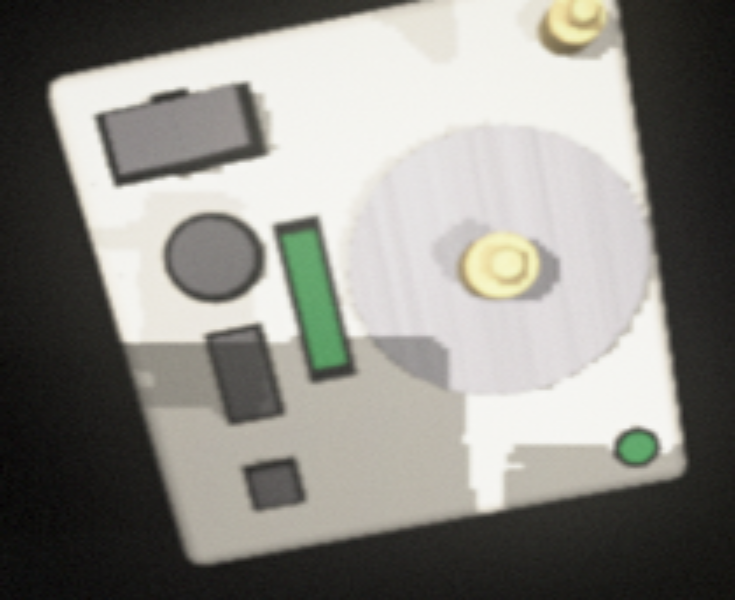

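```bash
python3 - <<'E'
from h import *
f=grab_frame("side");print("bottle,mug base",plane(f,[(248,130),(228,147)],0).round(0))
f=grab_frame("scene");print("scene",plane(f,[(92,240),(131,258)],0).round(0))
for k in("side","scene"):
    f=grab_frame(k);print(k,proj(f,[[548.6,192.1,44],[557.2,149.8,44],[566.7,107.8,44]]).round(1))
    c=proj(f,[[590,180,40]])[0].astype(int)
    v=f["frame"][c[1]-40:c[1]+40,c[0]-55:c[0]+55,::-1];print(c-[55,40])
    cv2.imwrite(f"pics/d_{k}.png",cv2.resize(v,None,fx=7,fy=7,interpolation=cv2.INTER_CUBIC))
E
python3 -m creep '[[1,0,0,0,0,0,-6],[1,0,0,0,0,0,-6],[1,0,0,0,0,0,0],[1,0,0,0,0,0,0]]'
```

```text
bottle,mug base [[683. 501.   0.]
 [569. 426.   0.]]
scene [[672. 538.   0.]
 [555. 472.   0.]]
side [[256.8 174.3]
 [267.2 181.6]
 [278.4 189.2]]
[216 133]
scene [[227.7 210.7]
 [239.6 204. ]
 [250.8 197.4]]
[169 162]
time_s: 2.0
ee_pos: [575.0, 90.0, 214.0]
ee_rot: [180.0, -0.0, 101.9]
force: [-0.6, -0.4, -0.0]
gripper_width: 0.8
```

View pics/d_side.png

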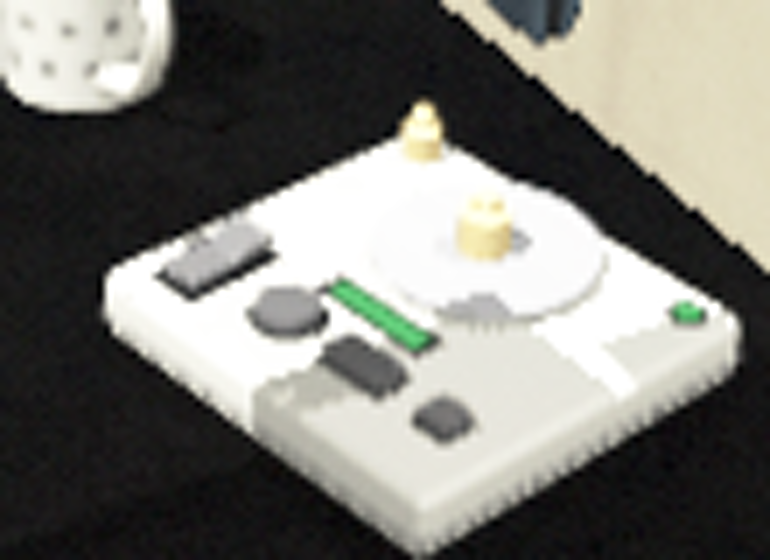

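View pics/d_scene.png

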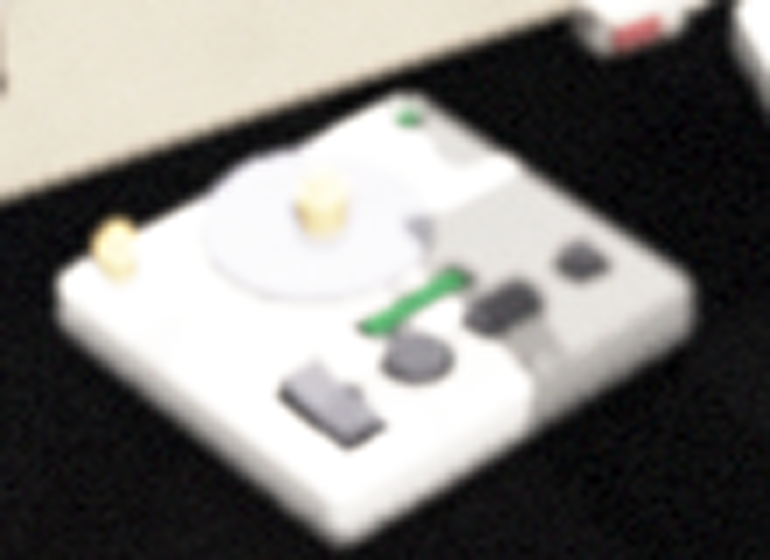

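Side and scene both place the keys a couple of pixels below the wrist-based prediction, so I'll measure in those views as well and combine the three.

Run:
```python
from h import *
from scipy.optimize import least_squares
F={k:grab_frame(k) for k in("side","scene","wrist")}
g0=np.array([[548.6,192.1,44],[557.2,149.8,44],[566.7,107.8,44]])
obs={}
for k,f in F.items():
    g=f["frame"].max(2)
    for j,p in enumerate(g0):
        u=proj(f,[p])[0];n,l,s,c=cv2.connectedComponentsWithStats(((g<(165 if k!="wrist" else 125))).astype(np.uint8),connectivity=4)
        if not(0<u[0]<511 and 0<u[1]<383): continue
        best=[i for i in range(1,n) if 15<s[i][4]<1500 and np.hypot(*(c[i]-u))<12]
        for i in best:
            r=cv2.minAreaRect(np.argwhere(l==i)[:,::-1].astype(np.float32))[0]
            print(k,j,u.round(1),c[i].round(1),np.round(r,1),s[i][2:],plane(F[k],[r],43)[0].round(1))
```

```text
side 0 [256.8 174.3] [247.  171.5] [246.8 171.6] [18  9 54] [530.6 217.7  43. ]
side 0 [256.8 174.3] [257.3 178.1] [256.5 177.5] [12  6 47] [541.3 180.7  43. ]
side 1 [267.2 181.6] [257.3 178.1] [256.5 177.5] [12  6 47] [541.3 180.7  43. ]
side 1 [267.2 181.6] [267.4 184.8] [267.4 184.7] [13  9 70] [551.4 138.9  43. ]
side 2 [278.4 189.2] [267.4 184.8] [267.4 184.7] [13  9 70] [551.4 138.9  43. ]
side 2 [278.4 189.2] [278.9 192.5] [279.  192.5] [ 9  6 39] [561.5  96.4  43. ]
scene 0 [227.7 210.7] [227.8 212.8] [227.5 213. ] [10  9 51] [541.3 196.8  43. ]
scene 1 [239.6 204. ] [240.4 205.6] [240.4 205.5] [12  8 61] [551.5 150.6  43. ]
scene 2 [250.8 197.4] [251.7 199.1] [251.5 199. ] [ 8  5 30] [560.5 109.2  43. ]
wrist 0 [250.6  82.6] [250.1  83.7] [250.   82.5] [ 29  30 233] [547.9 192.2  43. ]
wrist 1 [250.5 122.5] [250.1 123.2] [250. 123.] [ 17  31 503] [556.8 149.1  43. ]
wrist 2 [251.1 159.8] [250.7 160. ] [250.5 160. ] [ 16  15 233] [566.  107.3  43. ]
```

```bash
python3 -m creep '[[1,50,4,20,0,0,0],[1,50,4,20,0,0,0],[1,48,4,20,0,0,0],[1,0,0,30,0,0,0],[1,0,0,30,0,0,0]]'
python3 -m creep '[[1,0,0,0,0,0,0],[1,0,0,0,0,0,0]]'
python3 - <<'E'
from h import *
s=state();print(s["ee_pos"],s["ee_rot"])
for k in("side","scene"):
    f=grab_frame(k);c=proj(f,[[570,200,60]])[0].astype(int)
    v=f["frame"][c[1]-50:c[1]+40,c[0]-55:c[0]+55,::-1];o=c-[55,50]
    print(k,(proj(f,[s["ee_pos"]])[0]-o+.5)*7)
    cv2.imwrite(f"pics/e_{k}.png",cv2.resize(v,None,fx=7,fy=6.6,interpolation=cv2.INTER_CUBIC))
cv2.imwrite("pics/e_wrist.png",grab_frame("wrist")["frame"][:,:,::-1])
E
```

```text
time_s: 2.78
ee_pos: [555.9, 238.2, 93.2]
ee_rot: [180.0, -0.0, 102.1]
force: [0.4, 0.3, -0.0]
gripper_width: 0.3
time_s: 3.02
ee_pos: [556.9, 237.5, 95.1]
ee_rot: [179.9, -0.0, 102.0]
force: [0.2, 0.2, 0.7]
gripper_width: 0.3
[556.85299002 237.49737586  95.10802539] [ 1.79886708e+02 -2.13254886e-02  1.01973511e+02]
side [318.18026123 241.80353005]
scene [316.05263039 338.76928386]
```

View pics/e_side.png

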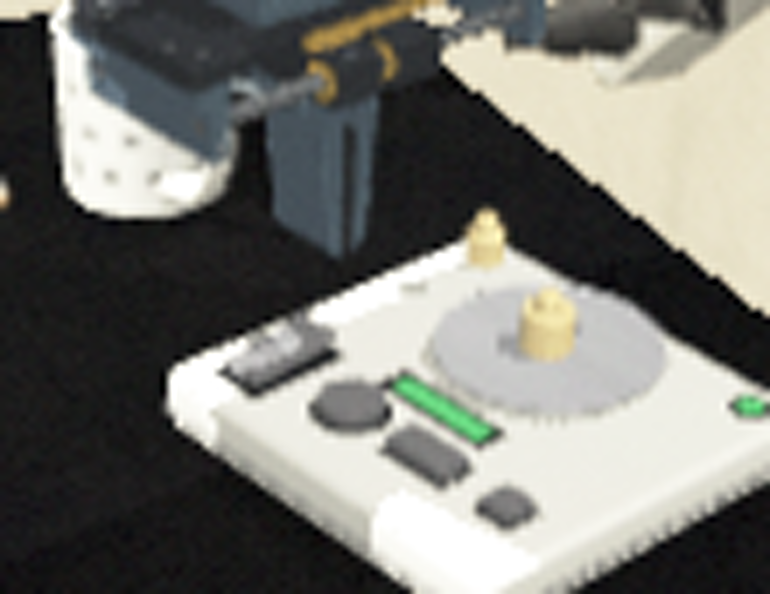

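View pics/e_scene.png

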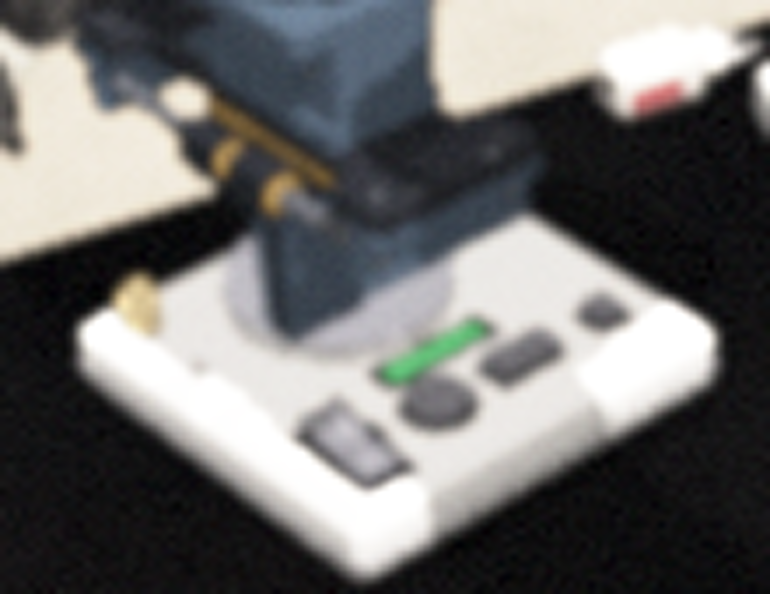

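View pics/e_wrist.png

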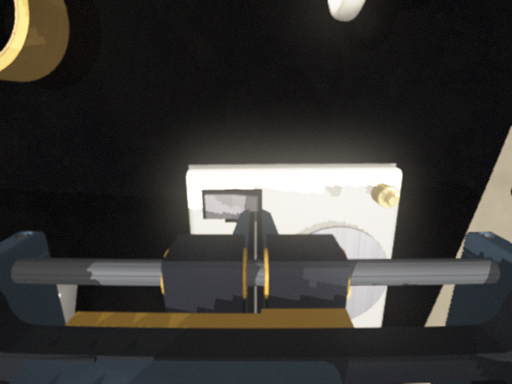

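```bash
python3 -m creep '[[1,0,2,18,0,0,0],[1,0,0,17,0,0,0],[1,0,0,0,0,0,0],[1,0,0,0,0,0,0]]'
python3 - <<'E'
from h import *
s=state();print(s["ee_pos"],s["ee_rot"],s["force"])
for k in("side","scene"):
    f=grab_frame(k);c=proj(f,[[555,225,60]])[0].astype(int)
    v=f["frame"][c[1]-30:c[1]+30,c[0]-40:c[0]+40,::-1];o=c-[40,30]
    print(k,(proj(f,[s["ee_pos"]])[0]-o+.5)*9.5)
    cv2.imwrite(f"pics/f_{k}.png",cv2.resize(v,None,fx=9.5,fy=9.5,interpolation=cv2.INTER_CUBIC))
E
```

```text
time_s: 3.68
ee_pos: [558.0, 237.7, 58.7]
ee_rot: [-180.0, 0.0, 102.0]
force: [0.9, -0.4, -0.1]
gripper_width: 0.4
[557.95469195 237.69270906  58.66198566] [-1.79979109e+02  4.42036053e-03  1.01998417e+02] [ 0.88689962 -0.36093073 -0.06925543]
side [376.19839537 269.99131472]
scene [347.62709564 310.06852615]
```

View pics/f_side.png

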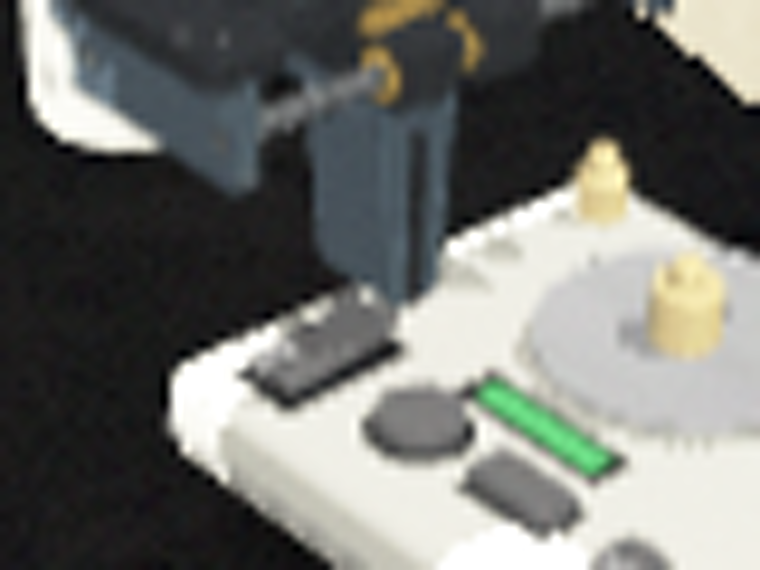

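View pics/f_scene.png

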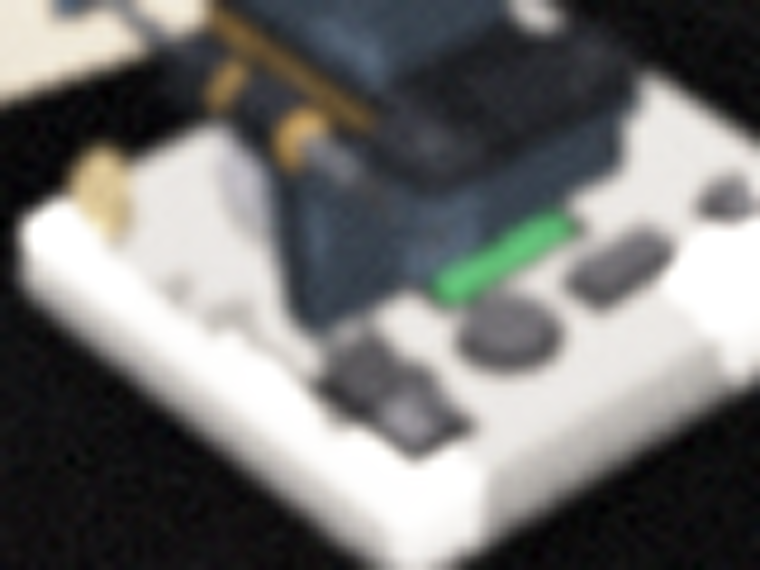

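In both views the finger's front edge sits above or just behind the rocker's rear end, so the wrist-based x looks several mm too large. I'll check by triangulating keys, rocker and finger corner from side and scene.

Run:
```python
from h import *
F={k:grab_frame(k) for k in("side","scene")}
def tri(a,b):
    A=[];B=[]
    (c1,d1),(c2,d2)=ray(F["side"],[a]),ray(F["scene"],[b]);M=0;v=0
    for c,d in((c1,d1[0]),(c2,d2[0])):
        d=d/np.linalg.norm(d);Q=np.eye(3)-np.outer(d,d);M=M+Q;v=v+Q@c
    x=np.linalg.solve(M,v);return x.round(1),(proj(F["side"],x)-a).round(1)[0]
for n,a,b in(("round",(256.5,177.5),(227.5,213)),("bar",(267.4,184.7),(240.4,205.5)),("sq",(279,192.5),(251.5,199))):print(n,tri(a,b))
os=proj(F["side"],[[555,225,60]])[0].astype(int)-[40,30];oc=proj(F["scene"],[[555,225,60]])[0].astype(int)-[40,30]
T=lambda a,b:tri(np.array(a)/9.5-.5+os,np.array(b)/9.5-.5+oc)
print("finger FL corner",T((322,255),(312,332)))
print("round top ctr",T((420,420),(512,325)),"bar top",T((525,488),(622,262)))
print("rocker rear-left top",T((350,288),(323,378)),"rear-right",T((390,330),(365,330)))
s=state();p=s["ee_pos"];R=np.array([[.978,-.21],[.21,.978]])
print("expected FL corner",p[:2]+R@[-13.5,16])
```

```text
round (array([548.7, 192.4,  34.2]), array([ 0.3, -0.4]))
bar (array([557. , 147. ,  36.5]), array([ 0.2, -0.3]))
sq (array([567.5, 104.7,  35.6]), array([ 0.1, -0.2]))
finger FL corner (array([548.8, 252.1,  60.7]), array([ 0.5, -0.7]))
round top ctr (array([547.9, 190. ,  38.6]), array([ 0.2, -0.3])) bar top (array([558.3, 147.8,  37.9]), array([ 0.1, -0.1]))
rocker rear-left top (array([554. , 249.6,  44. ]), array([-0.5,  0.7])) rear-right (array([560.5, 230.3,  43.2]), array([ 0.5, -0.7]))
expected FL corner [541.71794518 250.6643587 ]
```

xy from triangulation agrees with the wrist estimate. The tops read about 5 mm low, so I'll find height by contact. The fingertip is tapered, about ±6 mm deep, so I move it 5.5 mm forward to sit over the far wing and descend with the force in view.

```bash
python3 -m creep '[[1,0,-5.5,0,0,0,0],[1,0,0,4,0,0,0],[1,0,0,0,0,0,0],[1,0,0,0,0,0,0]]'
python3 -m creep '[[1,0,0,3,0,0,0],[1,0,0,0,0,0,0]]'
python3 -m creep '[[1,0,0,2,0,0,0],[1,0,0,0,0,0,0]]'
```

```text
time_s: 4.38
ee_pos: [552.6, 236.5, 55.0]
ee_rot: [180.0, 0.0, 102.0]
force: [1.1, 0.2, 0.4]
gripper_width: 0.4
time_s: 4.62
ee_pos: [552.4, 236.4, 51.7]
ee_rot: [-180.0, 0.0, 102.0]
force: [-0.2, 0.4, -0.1]
gripper_width: 0.4
time_s: 4.88
ee_pos: [552.8, 236.6, 50.1]
ee_rot: [180.0, -0.0, 102.0]
force: [0.4, -0.0, 0.9]
gripper_width: 0.4
```

```bash
python3 -m creep '[[1,0,0,2,0,0,0],[1,0,0,0,0,0,0]]'
python3 -m creep '[[1,0,0,1.5,0,0,0],[1,0,0,0,0,0,0]]'
python3 -m creep '[[1,0,0,1.5,0,0,0],[1,0,0,0,0,0,0]]'
```

```text
time_s: 5.12
ee_pos: [553.1, 236.7, 48.2]
ee_rot: [179.9, -0.0, 102.0]
force: [1.2, -1.1, 2.2]
gripper_width: 0.7
time_s: 5.38
ee_pos: [553.0, 236.7, 46.6]
ee_rot: [179.9, -0.0, 102.0]
force: [1.0, 0.6, 3.0]
gripper_width: 0.5
time_s: 5.62
ee_pos: [552.5, 236.5, 44.9]
ee_rot: [-180.0, -0.0, 102.0]
force: [1.6, 0.8, 2.4]
gripper_width: 0.7
```

```bash
python3 -m creep '[[1,0,0,1,0,0,0],[1,0,0,0,0,0,0]]'
python3 -m creep '[[1,0,0,0.7,0,0,0],[1,0,0,0,0,0,0]]'
```

```text
time_s: 5.88
ee_pos: [552.6, 236.6, 44.3]
ee_rot: [180.0, -0.0, 102.0]
force: [2.2, 0.1, 4.6]
gripper_width: 0.2
time_s: 6.12
ee_pos: [552.6, 236.6, 44.3]
ee_rot: [180.0, -0.0, 102.0]
force: [-0.1, 0.3, 8.4]
gripper_width: 0.5
```

The force rises against a stop at z = 44.3, which matches the "on" level of 44. I'll press slightly more, lift, and look.

```bash
python3 -m creep '[[1,0,0,0.8,0,0,0],[1,0,0,0,0,0,0]]'
python3 -m creep '[[1,0,0,-15,0,0,0],[1,0,0,-20,0,0,0],[1,0,0,0,0,0,0],[1,0,0,0,0,0,0]]'
python3 - <<'E'
from h import *
s=state();print(s["ee_pos"],s["force"])
V=[]
for k in("side","scene"):
    f=grab_frame(k);c=proj(f,[[555,215,50]])[0].astype(int)
    V.append(cv2.resize(f["frame"][c[1]-25:c[1]+25,c[0]-25:c[0]+25,::-1],(390,390),interpolation=cv2.INTER_CUBIC))
cv2.imwrite("pics/g.png",np.hstack(V))
E
```

```text
time_s: 6.38
ee_pos: [552.6, 236.6, 44.2]
ee_rot: [180.0, -0.0, 102.0]
force: [-2.7, -1.0, 12.5]
gripper_width: 0.5
time_s: 6.88
ee_pos: [551.7, 236.2, 76.7]
ee_rot: [-179.9, 0.0, 102.0]
force: [0.4, 0.2, -0.7]
gripper_width: 0.5
[551.73129109 236.23669038  76.66668403] [ 0.40297907  0.23134063 -0.65749803]
```

View pics/g.png

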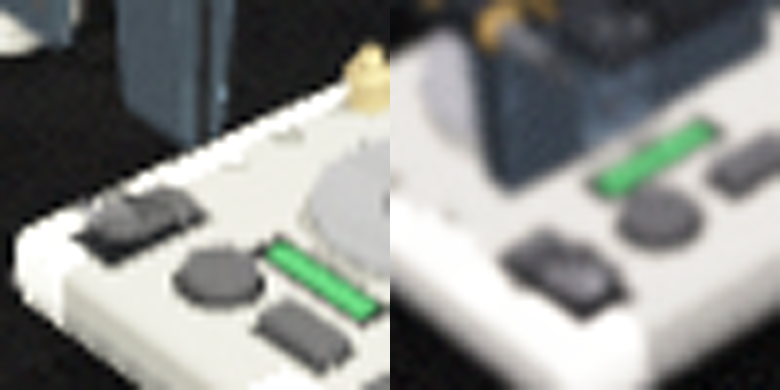

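The V of the rocker has flipped: the near wing at (100,215) in the left half is raised and the far wing is level. Now to the round key.

```bash
python3 -m creep '[[1,-22,-7,0,0,0,0],[1,-20.5,-6,0,0,0,0],[1,0,0,15,0,0,0],[1,0,0,10,0,0,0],[1,0,0,0,0,0,0]]'
python3 -m creep '[[1,0,0,0,0,0,0],[1,0,0,4,0,0,0],[1,0,0,0,0,0,0]]'
```

```text
time_s: 7.6
ee_pos: [547.8, 192.2, 51.1]
ee_rot: [-179.9, 0.0, 102.0]
force: [-0.1, -0.0, 0.3]
gripper_width: 0.3
time_s: 7.98
ee_pos: [548.5, 192.4, 48.3]
ee_rot: [-180.0, 0.0, 102.0]
force: [-0.1, 0.0, -0.2]
gripper_width: 0.5
```

```bash
python3 -m creep '[[1,0,0,5,0,0,0],[1,0,0,3,0,0,0],[1,0,0,1.5,0,0,0],[1,0,0,0.5,0,0,0],[1,0,0,0,0,0,0]]'
python3 -m creep '[[1,0,0,0,0,0,0],[1,0,0,0,0,0,0],[1,0,0,0,0,0,0],[1,0,0,0,0,0,0]]'
```

```text
time_s: 8.6
ee_pos: [549.1, 192.5, 40.1]
ee_rot: [179.9, -0.0, 102.0]
force: [-2.5, -0.7, 10.7]
gripper_width: 0.6
time_s: 9.1
ee_pos: [549.1, 192.5, 40.1]
ee_rot: [179.9, -0.0, 102.0]
force: [-2.5, -0.1, 10.3]
gripper_width: 0.7
```

The key is bottomed: z = 40.1, 10 N. I'll hold it well past a second, then lift clear.

```bash
python3 -m creep '[[1,0,0,0,0,0,0],[1,0,0,0,0,0,0],[1,0,0,0,0,0,0],[1,0,0,0,0,0,0],[1,0,0,0,0,0,0]]'
python3 -m creep '[[1,0,0,0,0,0,0],[1,0,0,0,0,0,0],[1,0,0,0,0,0,0]]'
python3 -m creep '[[1,0,0,-10,0,0,0],[1,0,0,-12,0,0,0],[1,0,0,0,0,0,0],[1,0,0,0,0,0,0]]'
```

```text
time_s: 9.72
ee_pos: [549.1, 192.5, 40.1]
ee_rot: [179.9, -0.0, 102.0]
force: [-3.7, 0.4, 9.8]
gripper_width: 0.3
time_s: 10.1
ee_pos: [549.1, 192.5, 40.1]
ee_rot: [179.9, -0.0, 102.0]
force: [-2.3, -0.7, 10.6]
gripper_width: 0.1
time_s: 10.6
ee_pos: [548.4, 192.1, 60.2]
ee_rot: [-180.0, 0.0, 102.0]
force: [-0.2, 0.3, -0.7]
gripper_width: 0.5
```

```bash
python3 -m creep '[[1,-22,0,0,0,0,0],[1,-21.5,0,0,0,0,0],[1,0,0,8,0,0,0],[1,0,0,4,0,0,0],[1,0,0,0,0,0,0]]'
python3 -m creep '[[1,0,0,5,0,0,0],[1,0,0,3,0,0,0],[1,0,0,1.5,0,0,0],[1,0,0,0.5,0,0,0],[1,0,0,0,0,0,0]]'
python3 -m creep '[[1,0,0,0,0,0,0]]'
```

```text
time_s: 11.22
ee_pos: [557.2, 150.0, 47.8]
ee_rot: [-179.9, -0.0, 102.0]
force: [-0.4, 0.2, 0.1]
gripper_width: 0.7
time_s: 11.85
ee_pos: [558.1, 150.3, 40.1]
ee_rot: [179.9, -0.0, 102.0]
force: [-1.5, 0.7, 10.6]
gripper_width: 0.4
time_s: 11.98
ee_pos: [558.1, 150.3, 40.1]
ee_rot: [179.9, -0.0, 102.0]
force: [-2.2, 0.7, 11.1]
gripper_width: 0.5
```

```bash
python3 -m creep '[[1,0,0,-15,0,0,0],[1,0,0,-40,0,0,0],[1,0,0,-50,0,0,0],[1,-30,0,-40,0,0,0],[1,-30,0,0,0,0,0]]'
python3 -m creep '[[1,0,0,0,0,0,0],[1,0,0,0,0,0,0],[1,0,0,0,0,0,0]]'
python3 - <<'E'
from h import *
f=grab_frame("wrist");cv2.imwrite("pics/i_w.png",f["frame"][:,:,::-1])
f=grab_frame("side");cv2.imwrite("pics/i_s.png",cv2.resize(f["frame"][110:270,190:430,::-1],None,fx=3.3,fy=3.3))
E
```

```text
time_s: 12.6
ee_pos: [572.3, 90.9, 187.9]
ee_rot: [179.5, 0.0, 102.1]
force: [0.6, -0.1, -0.5]
gripper_width: 0.2
time_s: 12.98
ee_pos: [569.7, 91.8, 183.0]
ee_rot: [-179.9, -0.0, 102.1]
force: [0.8, -0.2, 0.4]
gripper_width: 0.3
```

View pics/i_w.png

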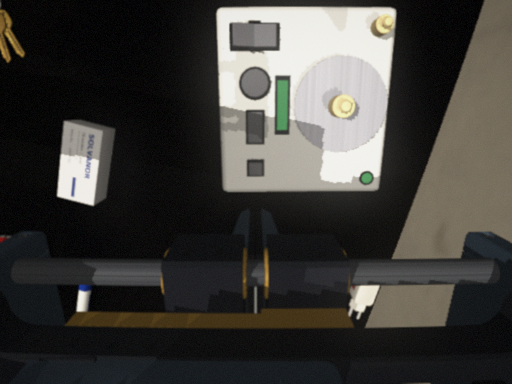

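View pics/i_s.png

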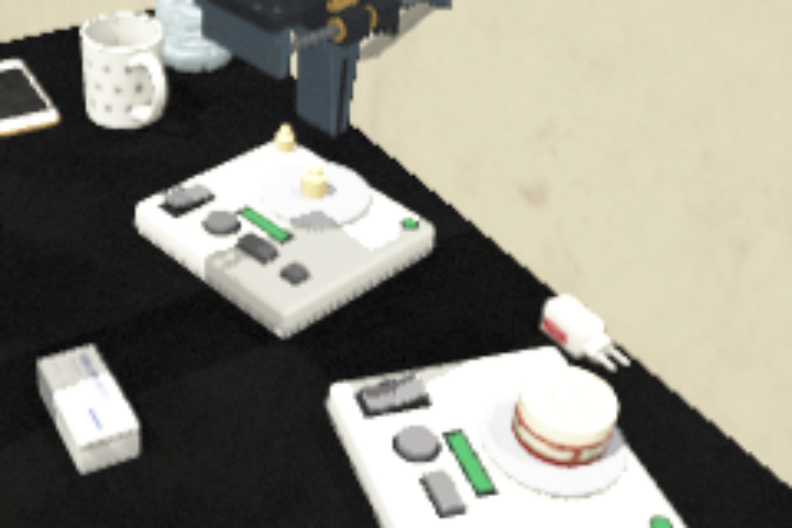

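The wrist view shows the rocker at (254,37) with both wings visible and its far wing down, unlike before the press. Both keys are up at (255,83) and (255,127), and the weights are still in place at (342,106) and (384,24). The side view shows everything else undisturbed and the arm clear.

```bash
python3 -c "
from workcell import *
print(job_done())"
```

```text
the job is handed in; nothing more can be done
None
```

The calibration sequence on the scale with the weight is done and handed in at about 13 s of the 48 s allowed. I used only the closed fingertips.

| Step | Result |
|---|---|
| Rocker, far wing | Pressed down to its stop at z 44.2 mm with 12.5 N; the expected "on" level is 44 mm |
| Round key | Fully down at z 40.1 mm with about 10 N, held for about 1.5 s or more |
| Bar key | Fully down at z 40.1 mm with about 11 N for a moment, then released |

**Last checks:** The final pictures show the rocker tipped to on and both keys back up. Both weights, the cream pot, the carton and the mug look undisturbed. The arm stood clear with no contact force. I made no move towards the square key or the other scale.

**Disagreement:** Triangulating from the side and scene cameras put the key tops about 5 mm lower than the given 44 mm. I went by contact instead, and the contact heights matched the given dimensions.

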